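# Sort two tested moulds and bolt the reject in

## Task

Sort the two closed aluminium moulds by the tag on the lid. Set the one with the long strip tag (passed) down gently in the open white nest so that it lies flat between the rims. Lay the one with the round tag (rejected) on the apron of the roofed bay, push it gently into the tunnel until it bears firmly on the hidden stop, and then slide the barrel bolt fully home into its keeper behind it; leave the bystanders alone.

Things in the scene. Friction and masses are not known exactly. Their poses are not given: they have to be found in the camera images.
- mould_strip: The PASSED mould: closed plain aluminium block 120 x 46 x 40 mm (long along its x, 46 wide along y, 40 tall along z), 0.3 to 0.65 kg, with a long strip-shaped paper tag (84 x 18 mm, red edge) along the top of the lid. Origin: centre of its underside. Starts lying flat on the table, tag up. The two ends are alike.
- mould_disc: The REJECTED mould: the same aluminium block, 120 x 46 x 40 mm, same axes and origin (centre of its underside), but with a round paper tag (36 mm across, red edge) in the middle of the lid. Starts lying flat, tag up.
- pass_nest: Fixed open white tray, 156 x 86 mm. Origin: centre of its underside on the table; long axis x. Floor 6 mm above the table; a rim 14 mm wide all round stands 12 mm above the table and leaves a recess of 128 x 54 mm, so a mould has 4 mm play on each side. It and the bay swap sides of the table between runs.
- reject_bay: Fixed white steel bay. Origin: on the table, on the centre line of the tunnel's mouth; x points INTO the tunnel, y to the left looking in. Floor 6 mm above the table from x = -140 (open end of the apron) to +135 mm. From x = 0 to 135 the tunnel has side walls 54 mm apart and a roof (underside 53, top 58 mm above the table). A mould at home sticks out of the mouth by 5 to 40 mm, clear of the bolt.
- stop_rail: Rail under the tunnel roof, out of sight, fixed; origin and axes as reject_bay. It carries the hidden stop, set anew each run: its rubber face is somewhere from x = 80 to 110 mm, to be felt only. The face yields at 1.5 N/mm (12 mm, then solid). Sliding a mould on the floor takes 2 to 9 N by itself; press it onto the stop with a few N beyond that (1.5 N at least, 6 is ample), never over 30 N.
- apron (a point): Middle of the bay's apron, on its floor, 70 mm before the mouth (6 mm above the table). Two steel guide rails, 54 mm apart inside, 12 mm above the table, run along both sides of the apron and on through the tunnel. Above them the apron is open on top, at its end and at the sides, but for the bolt's parts at x = -45 mm.
- keeper (a point): Centre of the keeper staple, 42 mm left of the bay's centre line on the bolt's axis (bay x = -45, y = +42, 26 mm above the table). The staple spans y = 35 to 49 mm; the bolt's guide stands across from it at y = -33 to -43 mm; both are 27 mm long in x and 40 mm above the table. A second guide stands at y = -150 mm.
- bolt (a joint): Travel of the barrel bolt in m: 0 = fully drawn (apron clear), 0.084 = fully home in the keeper; it starts at 0 to 0.012. It slides along the bay's +y to close, stays where it is left, with 2 to 4 N of friction.
- bolt_knob (a point): Top of the bolt's upright round black knob, 13 mm in diameter, 76 mm above the table; black part 26 mm tall, on a 10 mm neck down to the 12 mm bolt rod (axis 26 mm above the table). In the bay's frame it stands at x = -45 mm, y = -132 mm + bolt travel, so it can be pinched from above and drawn along.
- jar: Bystander: white lidded jar, 72 mm across, 90 mm tall, origin under its centre. Leave alone.
- cup: Bystander: clear plastic cup, 72 mm across, 80 mm tall, origin under its centre. Leave alone.
- spatula: Bystander: 200 mm spatula lying on the table. Leave alone.
There are look-alikes about, which are no part of the job. What is shaped like the mould_disc but pink or yellow is not meant. What is shaped like the mould_strip but blue or turquoise is not meant.

How it is judged (in metres and radians):
On the way, in this order (a step that is already met when the one before it is completed fails the run):
1. the round-tagged mould, inside the tunnel, is pressed against the hidden stop with at least 1.5 N (contact force between mould_disc and stop_rail above 1.5 N and x of mould_disc in the frame of reject_bay above 0.01 m), for 0.1 s.
2. the bolt is home in its keeper (value of joint bolt above 0.079 m), for 0.2 s.
At the end, for the whole second after the job is handed in: Strip-tagged mould flat on the nest floor (2.5 mm, 0.04 rad), centred within 9 mm, aligned within 0.17 rad; round-tagged mould on the bay floor (tilt under 0.06 rad), its centre 10 to 66 mm past the mouth and within 7 mm of the centre line; bolt at 79 mm or more; moulds at rest (horizontal distance between mould_strip and pass_nest below 0.009 m and z of mould_strip in the frame of pass_nest below 0.0085 m and angle between the x axis of mould_strip and the x axis of pass_nest, either way round below 0.17 rad and angle between mould_strip's own z axis and vertical below 0.04 rad and x of mould_disc in the frame of reject_bay between 0.01 and 0.066 m and not (y of mould_disc in the frame of reject_bay above 0.007 m) and not (y of mould_disc in the frame of reject_bay below -0.007 m) and z of mould_disc in the frame of reject_bay below 0.0095 m and angle between mould_disc's own z axis and vertical below 0.06 rad and value of joint bolt above 0.079 m and linear speed of each of mould_strip, mould_disc below 0.02 m/s); the robot touches nothing.
It fails at once if the stop is rammed (over 30 N) (contact force between mould_disc and stop_rail above 30 N).
It fails at once if the passed mould is dropped or slammed into the nest (over 150 N) (contact force between mould_strip and pass_nest above 150 N).
It fails at once if the rejected mould is dropped or slammed onto the bay (over 150 N) (contact force between mould_disc and reject_bay above 150 N).
It fails at once if a bystander is disturbed (moved over 20 mm) (distance of any of jar, cup, spatula from where it was at the start of the episode above 0.02 m).
It also fails if it takes over 72 s, if anything falls off the work surface, if the arm or the gripper's body presses on something with over 40 N, if the wrist force passes 120 N, or if a joint passes its speed limit or range.

## Robot

A 6-joint arm with a two-finger parallel gripper is mounted at the origin on the work surface. World frame = base frame: x ahead of the robot, y to its left, z up, the work surface at z = 0. Lengths are in mm, angles in degrees, forces in N, time in s.
With the tool pointing down it reaches from about 300 to 850 mm from the base axis. Payload 4.2 kg.
Tool frame: the origin (TCP) lies at the very end of the fingers, on their centre line; the grasp point (between the pads) lies 19 mm behind it (env.tcp_to_grasp is the distance from the TCP to the grasp point, in mm); z points along the fingers, y is the line along which they close (so a half turn about z gives the same grasp; the last joint's range is limited). The gripper opens to 91 mm and grips with 3 to 60 N. Pads are 32 mm wide; open, the fingers measure 118 mm over their backs; the gripper's body (76 mm by 178 mm) begins 60 mm behind the grasp point.
Start: joints at [-1.146, 18.312, 89.639, -0, 72.044, -1.146], TCP at [575.016, 0, 213.976] pointing down, gripper open.
Joint ranges: [-177.97, 177.97], [-48.28, 115.42], [12.27, 149.76], [-77.06, 257.06], [2.81, 150.46], [-146.56, 146.56]. Speed limits (degrees/s): [147.25, 147.25, 180, 180, 180, 180].

## Interface

Orientations are given as [roll, pitch, yaw] about the fixed x, y, z axes, in that order (R = Rz(yaw) Ry(pitch) Rx(roll)).
In Python, from workcell import env gives the robot as it stands.
- The arm moves only by the tool move_arm, never from a script. Its argument "plan" is a list of rows, each a list of 3 entries, a list of its own where there are three numbers: the shift along the world's x, y, z in cm, then the turn about the world's z in degrees, then the closure, from 0 (fully open) to 1 (shut). In form: [[[x, y, z], turn, claw], ...]. A call has 1 to 5 rows; each row shifts and turns the commanded pose from where the row before left it; what a row does not reach is not made up. A row lasts 1/10 s, in which the tool goes at most 50 mm and 8.59 degrees, less where a joint would pass 70% of its speed; a pose out of reach is approached as far as the arm can. A call is refused whole if a number of a shift passes 5 or a number of a turn 8.59, either way. A call with a gripper value outside its range is refused whole. The fingers move at their own pace and stop on an object; "squeeze" is the grip in N (left out, the last holds). Time passes only in rows, so rows that do not move let the fingers close. It gives the time, the measured TCP pose, the force, the opening and the grip force at its end, in the units of the state.
- env.state(): the state, without advancing time (a new reading comes with each control period).
- env.grab_frame(name): name is "scene" or "side" or "wrist"; returns a dict with "frame" (400x640x3 uint8, red, green, blue), "z_map" (400x640 float32, mm along the optical axis (not along the pixel's ray), 0 where there is no reading), "fovy" (degrees; the focal length in pixels is half the picture's height over the tangent of half this angle, whatever the lens; pixels are square), "cx", "cy" (the principal point, pixels), "position" and "orientation" of the camera in the world. Camera axes: x right, y down, z forward; pixel columns grow to the right and rows downward; lengths in mm; the calibration is good to about 2 mm. The wrist camera is an equidistant fisheye: a pixel r from the principal point sees the ray r / f radians off the axis. A picture is of the moment at which its call begins.
- env.job_done(): hands the job in; it is judged then, once.
Trained networks look in a picture, given as the dict that the camera call returned (one of the last four; its "shot" number tells which), for a name from the list of things; names that differ only in an ending like _2 or _b are one class to them, and where a whole thing is asked for, a point or a joint stands for the part that bears it (a point fixed in the world has none). Each returns a list of dicts, best first, with "score" (0 to 1); they miss things now and then, are a little off and sometimes report something else, mostly with a low value. They report only what shows in the picture. A call takes as long as a camera call. They do not tell look-alikes from the thing itself.
- env.search_frame(picture, label): "point" ([column, row] in pixels, amid what is visible of it).
- env.landmark_of(picture, label): "point" ([column, row] in pixels: a listed point, or the origin of a listed thing).
The state is a dict: "time_s": time; "qpos": joint angles; "qvel": joint speeds; "effort": joint torques, N m; "ee_pos": TCP position; "ee_rot": TCP orientation; "force": force on the tool from outside, world axes, zero at the start; "torque": the same for the moment, N m; "gripper_width": finger opening in mm; "gripper_force": force on a finger pad.
Only numpy, scipy, OpenCV 4.12 (cv2) and the standard library are available. Lean on these libraries where they do the work, as an engineer would, in place of code of your own. Each camera call takes 0.05 s, during which the arm holds its last target. There are 200 camera calls.

## Working session

There is one attempt and no reset: what is moved stays moved. The work goes in short steps, Python scripts to look and compute and a tool call to move; the robot and the scene stay as the last step left them, time stands still between calls to the robot, and variables do not carry over. Pictures are saved under pics/ and viewed, at most 10 in all, crops included, and the job is handed in when it is done.

Besides the shell and the picture viewer there is one more tool, called as a command line: name --argument value ..., lists and objects as JSON in quotes. move_arm: Moves the arm, as the interface text tells. Its arguments: {"type":"object","properties":{"plan":{"type":"array","items":{"type":"array"}},"squeeze":{"type":"number"}},"required":["plan"]}

```bash
mkdir -p pics; cat > h.py <<'E'
import numpy as np, cv2
from scipy.spatial.transform import Rotation as R
from workcell import env
def rot(o):
    o=np.array(o,float)
    return o if o.shape==(3,3) else R.from_euler('xyz',o,degrees=True).as_matrix()
def w(p,u,v,z=None):
    """pixel->world; at depth map, or on plane z"""
    f=200/np.tan(np.radians(p['fovy']/2)); M=rot(p['orientation']); c=np.array(p['position'])
    d=np.array([(u-p['cx'])/f,(v-p['cy'])/f,1.0])
    if z is None: return c+M@(d*p['z_map'][int(round(v)),int(round(u))])
    r=M@d; return c+r*(z-c[2])/r[2]
def cloud(p):
    f=200/np.tan(np.radians(p['fovy']/2)); M=rot(p['orientation'])
    v,u=np.mgrid[:400,:640]; z=p['z_map']
    return np.stack([(u-p['cx'])/f*z,(v-p['cy'])/f*z,z],-1)@M.T+np.array(p['position'])
E
python3 - <<'E'
from h import *
for n in ['scene','side']:
    p=env.grab_frame(n); cv2.imwrite(f'pics/{n}0.png',p['frame'][:,:,::-1])
    print(n,p['fovy'],p['cx'],p['cy'],p['position'],p['orientation'])
    for l in ['mould_strip','mould_disc','pass_nest','reject_bay','apron','keeper','bolt_knob','jar','cup','spatula']:
        for k in env.landmark_of(p,l)[:3]:
            u,v=k['point']; print(l,round(k['score'],2),np.round([u,v]),np.round(w(p,u,v)))
print(env.state())
E
```

```text
scene 46.26820076714253 325.8929879218225 212.92659261870605 [1119.32328291 -609.03595982  912.70750167] [-135.32257855   -0.49468311   45.87097503]
mould_strip 0.9 [393. 228.] [652.  97.  23.]
mould_strip 0.86 [479. 229.] [816. 238.  42.]
mould_strip 0.85 [353. 245.] [628. -28.  33.]
mould_disc 0.89 [318. 206.] [471.   1.  37.]
mould_disc 0.87 [273. 236.] [ 466. -152.   34.]
mould_disc 0.83 [321. 164.] [323. 153.  10.]
pass_nest 0.59 [252. 295.] [ 556. -289.    5.]
reject_bay 0.63 [407. 186.] [577. 246.  29.]
reject_bay 0.17 [356. 247.] [636. -26.  32.]
reject_bay 0.17 [372. 178.] [628.  17. 227.]
apron 0.62 [392. 172.] [493. 285.   3.]
keeper 0.9 [404. 164.] [490. 344.   1.]
bolt_knob 0.65 [370. 179.] [629.  11. 228.]
jar 0.95 [433. 260.] [789.  84.  23.]
jar 0.48 [391. 170.] [483. 292.   3.]
cup 0.69 [408. 279.] [787. -12.  35.]
spatula 0.69 [364. 324.] [ 785. -157.    1.]
side 47.34293022212044 327.4690735587645 192.16359351195385 [ 463.32852596 -848.91790443  925.76824149] [-136.40216551   -0.48852767   -6.78017786]
mould_strip 0.82 [346. 165.] [636.  84.  44.]
mould_strip 0.76 
[... 663 characters left out ...]
] [ 769. -157.   16.]
{'time_s': 1.1, 'qpos': array([-1.14581039e+00,  1.83094579e+01,  8.96403372e+01, -1.94913680e-04,
        7.20444969e+01, -1.14490322e+00]), 'qvel': array([-0.06389357, -0.00894308, -0.01478405,  0.03515742, -0.02399313,
       -0.07722061]), 'effort': array([-3.73143012e-04, -4.12364316e+01, -2.32231218e+01,  7.27165863e-02,
        3.76259931e-02,  1.10210993e-05]), 'ee_pos': array([5.74999014e+02, 7.55834711e-04, 2.13991351e+02]), 'ee_rot': array([1.79994297e+02, 2.99440978e-04, 8.99991529e+01]), 'force': array([ 0.00690297, -0.33913824,  0.3877626 ]), 'torque': array([-0.0087658 ,  0.05482508, -0.07356966]), 'gripper_force': 0.0, 'gripper_width': 91.42145381351449}
```

View pictures.

View pics/scene0.png

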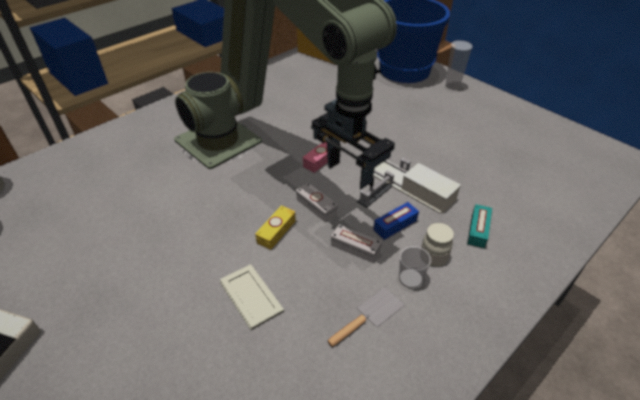

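View pics/side0.png

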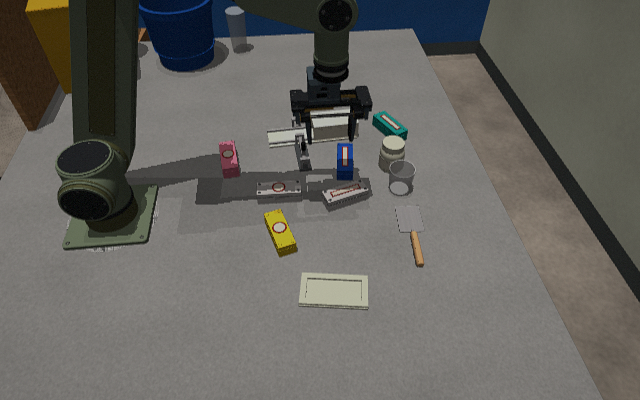

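The scene view shows the aluminium disc mould at (317,199), the strip mould at (356,240) and the nest at (251,295). The bay, around (420,185), is partly hidden by the gripper. The side view shows the disc mould at (278,188), strip mould at (346,192), nest at (334,291) and bay at (315,135).

```bash
cat >> h.py <<'E'
def box(P,c,r,zl,zh):
    m=(np.hypot(P[...,0]-c[0],P[...,1]-c[1])<r)&(P[...,2]>zl)&(P[...,2]<zh)
    q=P[m]
    if len(q)<20: return None
    (x,y),(a,b),t=cv2.minAreaRect(q[:,:2].astype(np.float32))
    if a<b: a,b,t=b,a,t+90
    return [round(float(k),1) for k in (x,y,a,b,(t+90)%180-90,np.median(q[:,2]))]+[len(q)]
E
python3 - <<'E'
from h import *
for n in ['scene','side']:
    p=env.grab_frame(n); P=cloud(p); P=cv2.medianBlur(P.astype(np.float32),3); np.save(n,P)
    print(n,'table',np.median(P[330:380,300:400,2]))
    print('disc',box(P,(455,0),75,34,48)); print('strip',box(P,(622,-30),70,34,48))
    print('nest',box(P,(556,-295),110,8,20)); print('bayroof',box(P,(575,245),130,50,66))
    for (a,b) in {'scene':[(318,200),(356,239)],'side':[(279,188),(346,191)]}[n]: print(w(p,a,b,40).round(),P[b,a].round())
    # HR crop of bay
    u,v={'scene':(400,190),'side':(315,140)}[n]
    cv2.imwrite(f'pics/{n}c.png',cv2.resize(p['frame'][v-60:v+60,u-80:u+80,::-1],None,fx=5,fy=5,interpolation=cv2.INTER_CUBIC))
E
```

```text
scene table -0.91212004
disc [438.6, -13.7, 119.5, 117.6, 86.5, 38.9, 573]
strip [617.1, -7.5, 118.7, 50.0, 17.1, 39.2, 705]
nest [550.6, -291.1, 157.6, 82.8, -9.4, 10.7, 979]
bayroof [582.3, 263.0, 228.6, 128.0, 31.0, 57.1, 986]
[455.  16.  40.] [454.  17.  39.]
[622. -12.  40.] [622. -12.  42.]
side table -0.045255594
disc [438.5, -14.2, 118.0, 115.6, 85.7, 39.8, 608]
strip [618.4, -10.9, 120.0, 46.8, 17.9, 39.8, 591]
nest [551.0, -291.8, 155.4, 84.6, -10.1, 11.6, 1103]
bayroof [582.8, 260.1, 227.8, 126.9, 30.5, 57.5, 527]
[442.  18.  40.] [442.  16.  41.]
[620. -13.  40.] [620. -15.  41.]
```

move_arm --plan '[[[0.9,-0.2,-1],-8,0.3],[[0.9,-0.2,-1],-8,0.3],[[0.9,-0.2,-1],-8,0.3],[[0.8,-0.2,-1],-8,0.3],[[0.8,-0.2,-1],-8,0.3]]'

```text
time_s: 1.7
ee_pos: [618.4, -10.1, 163.5]
ee_rot: [180.0, 0.0, 49.7]
force: [1.0, 0.0, 0.6]
gripper_width: 64.0
gripper_force: 0.0
```

```bash
python3 - <<'E'
from h import *
for n in ['scene','side']:
    P=np.load(n+'.npy')
    print('disc',box(P,(448,14),66,36,48)); print('blue',box(P,(650,95),75,34,48))
E
```

```text
disc [441.3, 22.7, 115.2, 46.7, -1.8, 39.0, 501]
blue [637.3, 94.0, 148.0, 58.6, -88.6, 39.3, 549]
disc [441.4, 21.6, 116.7, 47.3, -1.8, 39.8, 554]
blue [638.2, 94.8, 146.8, 58.0, -87.8, 40.0, 417]
```

move_arm --plan '[[[0,0,-1],-8,0.35],[[0,0,-1],-8,0.35],[[0,0,-1],-8,0.35],[[0,0,-1],-8.5,0.35],[[0,0,-4],0,0.35]]' --squeeze 30

```text
time_s: 2.2
ee_pos: [621.6, -10.1, 87.2]
ee_rot: [179.8, -0.5, 17.4]
force: [0.9, 0.4, -1.1]
gripper_width: 59.5
gripper_force: 0.0
```

move_arm --plan '[[[0,0,-4],0,0.35],[[0,0,-2.1],0,0.35],[[0,0,-1],0,0.35],[[0,0,0],0,1],[[0,0,0],0,1]]'

```text
time_s: 2.7
ee_pos: [619.1, -10.0, 14.1]
ee_rot: [180.0, -0.1, 17.5]
force: [-2.3, 3.5, 1.5]
gripper_width: 46.3
gripper_force: 0.4
```

move_arm --plan '[[[0,0,0],0,1],[[0,0,0],0,1],[[0,0,1],0,1],[[0,0,2],0,1],[[0,0,4],0,1]]'

```text
time_s: 3.2
ee_pos: [615.5, -9.9, 81.5]
ee_rot: [-179.9, 0.4, 17.5]
force: [0.8, -0.3, -3.3]
gripper_width: 45.9
gripper_force: 30.0
```

move_arm --plan '[[[-1.1,-4.7,1],-4.5,1],[[-1.1,-4.7,1],-4.5,1],[[-1.1,-4.7,0],-4.5,1],[[-1.1,-4.7,0],-4.6,1],[[-1.1,-4.7,0],-4.6,1]]'

```text
time_s: 3.7
ee_pos: [562.4, -246.7, 104.2]
ee_rot: [180.0, -0.1, -5.4]
force: [1.0, 0.0, -3.2]
gripper_width: 45.6
gripper_force: 30.0
```

move_arm --plan '[[[-1.2,-4.7,0],-4.6,1],[[0,0,-3],0,1],[[0,0,-1.5],0,1],[[0,0,0],0,1],[[0,0,0],0,1]]'

```text
time_s: 4.2
ee_pos: [551.3, -292.0, 58.8]
ee_rot: [180.0, -0.0, -9.8]
force: [0.1, 0.0, -2.3]
gripper_width: 45.5
gripper_force: 30.0
```

```bash
cat >> h.py <<'E'
def look(*ns): 
    o={}
    for n in ns:
        p=env.grab_frame(n); o[n]=(p,cv2.medianBlur(cloud(p).astype(np.float32),3))
    return o
E
python3 - <<'E'
from h import *
s=env.state(); print(s['ee_pos'],s['ee_rot'],s['force'])
for n,(p,P) in look('scene','side').items():
    np.save(n+'2',P); cv2.imwrite(f'pics/{n}1.png',p['frame'][:,:,::-1])
    u,v={'scene':(400,185),'side':(315,140)}[n]
    cv2.imwrite(f'pics/{n}c1.png',cv2.resize(p['frame'][v-50:v+50,u-66:u+66,::-1],None,fx=6,fy=6,interpolation=cv2.INTER_CUBIC))
    print(n,'disc',box(P,(440,22),72,36,48),'roof',box(P,(590,250),110,50,66),'strip',box(P,(551,-292),75,50,90),'nest',box(P,(551,-292),105,8,16))
    for l in ['reject_bay','keeper','apron','bolt_knob']:
        for k in env.landmark_of(p,l)[:2]: print(l,k['score'],np.round(k['point']),[w(p,*k['point'],z).round() for z in ({'reject_bay':0,'keeper':26,'apron':6,'bolt_knob':76}[l],)])
E
```

```text
[ 551.3181352  -292.04598782   58.77164996] [ 1.79979996e+02 -4.02419204e-02 -9.78884722e+00] [ 0.09246251  0.02221032 -2.29408427]
scene disc [440.1, 22.2, 119.8, 46.5, -1.4, 39.2, 528] roof [623.6, 288.4, 141.0, 78.1, 3.4, 57.2, 944] strip [551.1, -294.2, 122.8, 63.8, 0.8, 83.3, 921] nest [555.3, -291.7, 148.2, 82.8, -9.6, 10.6, 637]
reject_bay 0.88 [408. 184.] [array([558., 280.,   0.])]
keeper 0.89 [402. 164.] [array([504., 314.,  26.])]
keeper 0.56 [408. 278.] [array([783.,  -3.,  26.])]
apron 0.73 [391. 172.] [array([491., 281.,   6.])]
bolt_knob 0.69 [370. 179.] [array([521., 149.,  76.])]
side disc [439.1, 21.8, 118.1, 48.2, -0.8, 39.9, 521] roof [669.3, 290.1, 87.9, 43.2, -57.3, 57.7, 200] strip [551.0, -292.8, 120.0, 46.5, -10.4, 84.8, 416] nest [550.6, -292.9, 155.6, 83.5, -10.3, 11.6, 773]
reject_bay 0.6 [314. 137.] [array([560., 271.,   0.])]
keeper 0.73 [295. 119.] [array([508., 336.,  26.])]
apron 0.86 [291. 132.] [array([491., 293.,   6.])]
```

move_arm --plan '[[[0,0,-2],0,1],[[0,0,-1],0,1],[[0,0,-0.4],0,1],[[0,0,-0.2],0,1],[[0,0,0],0,1]]'

```text
time_s: 5.2
ee_pos: [551.2, -292.1, 22.0]
ee_rot: [180.0, -0.0, -9.8]
force: [-0.7, -0.7, -4.2]
gripper_width: 45.9
gripper_force: 30.0
```

View pics/scenec1.png

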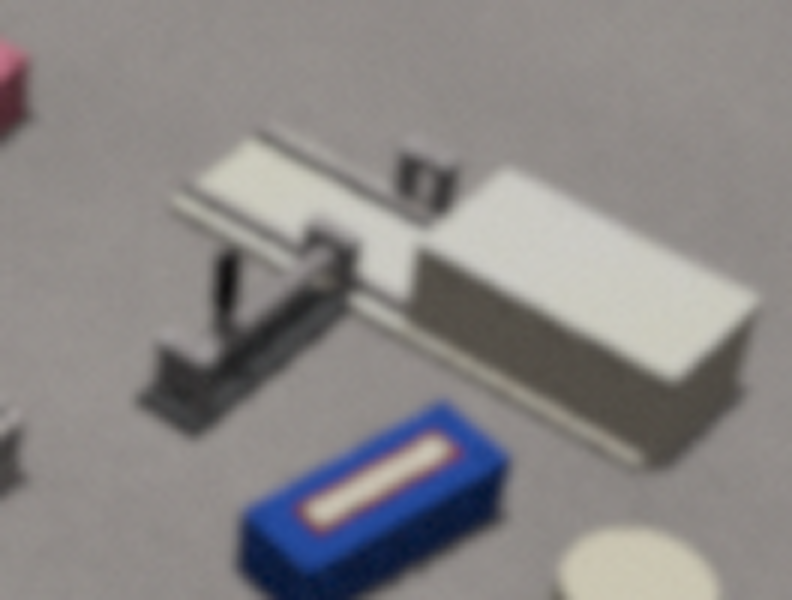

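The crop shows the bay clearly. Roof corners are at crop (512,170), (418,240), (672,380) and (760,298), the knob top is at (230,252), and the mouth faces world -x.

move_arm --plan '[[[0,0,-0.1],0,1],[[0,0,-0.1],0,1],[[0,0,-0.1],0,1],[[0,0,0],0,1]]'

```text
time_s: 5.6
ee_pos: [551.3, -292.2, 20.1]
ee_rot: [180.0, -0.1, -9.8]
force: [-2.5, 0.2, 3.2]
gripper_width: 45.8
gripper_force: 30.0
```

```bash
python3 - <<'E'
from h import *
p=env.grab_frame('scene')
px=lambda x,y:(334+x/6-.42,135+y/6-.42)
A,B,C,D=[w(p,*px(*q),58)[:2] for q in [(512,170),(418,240),(672,380),(760,298)]]
print(np.round([A,B,C,D]))
for a,b in [(A,D),(B,C)]: print('yaw',np.degrees(np.arctan2(*(b-a)[::-1])),np.linalg.norm(b-a))
print('mouthmid',(A+B)/2,'backmid',(C+D)/2,'width',np.linalg.norm(A-B),np.linalg.norm(C-D))
print('knob',w(p,*px(230,252),76))
for n in ['scene2','side2']:
    P=np.load(n+'.npy')
    print(n,'roof',box(P,(623,288),95,54,64),'knob',box(P,(w(p,*px(230,252),76))[:2],22,50,85))
    q=P[(P[...,2]>52)&(P[...,2]<62)&(abs(P[...,0]-623)<95)&(abs(P[...,1]-288)<60)]; print(np.percentile(q[:,0],[1,99]),np.percentile(q[:,1],[1,99]),len(q))
E
```

```text
[[557. 320.]
 [559. 247.]
 [697. 254.]
 [693. 329.]]
yaw 3.8112740557273352 135.7906788566444
yaw 3.165358033498622 138.5503692464432
mouthmid [558.1182242  283.08720035] backmid [695.03290057 291.42544434] width 72.90373653812304 74.395659463099
knob [517.05731958 160.05946244  76.        ]
scene2 roof [623.6, 288.5, 141.1, 77.6, 3.7, 57.2, 933] knob [515.9, 157.5, 15.8, 10.1, -29.3, 67.9, 44]
[555.60487793 694.24452393] [248.36354065 327.71931763] 973
side2 roof [666.9, 290.5, 77.6, 58.3, -87.1, 57.7, 223] knob None
[638.75359009 696.35029602] [252.69365356 328.14932404] 228
```

move_arm --plan '[[[0,0,0],0,0.42],[[0,0,0],0,0.35],[[0,0,1],0,0.35],[[0,0,3],0,0.35],[[0,0,4.5],0,0.35]]'

```text
time_s: 6.15
ee_pos: [549.5, -291.2, 102.9]
ee_rot: [-179.9, 0.3, -9.8]
force: [0.7, 0.5, -1.4]
gripper_width: 59.3
gripper_force: 0.0
```

move_arm --plan '[[[-1.8,4.5,0],0,0.35],[[-1.8,4.5,0],0,0.35],[[-1.8,4.5,0],0,0.35],[[-1.8,4.5,0],4.3,0.35],[[-1.8,4.5,0],4.3,0.35]]'

```text
time_s: 6.65
ee_pos: [460.5, -65.6, 104.7]
ee_rot: [180.0, -0.1, -1.1]
force: [0.9, 1.1, 0.1]
gripper_width: 59.4
gripper_force: 0.0
```

move_arm --plan '[[[-1.7,4.5,0],0,0.35],[[-1.7,4.4,0],0,0.35],[[0,0,0],0,0.35]]'

```text
time_s: 6.95
ee_pos: [424.5, 25.8, 104.5]
ee_rot: [-179.9, 0.1, -0.9]
force: [0.4, 0.5, -0.0]
gripper_width: 59.2
gripper_force: 0.0
```

```bash
python3 - <<'E'
from h import *
s=env.state(); print(s['ee_pos'],s['ee_rot'],s['force'])
for n,(p,P) in look('scene','side').items():
    np.save(n+'3',P); cv2.imwrite(f'pics/{n}3.png',p['frame'][:,:,::-1])
    print(n,'strip',box(P,(551,-292),75,38,55),'nest',box(P,(551,-292),105,8,16),'roof',box(P,(623,288),95,54,64),'knob',box(P,(517,158),25,50,85))
    q=P[(P[...,2]>52)&(P[...,2]<62)&(abs(P[...,0]-623)<95)&(abs(P[...,1]-288)<60)]; print(np.percentile(q[:,0],[1,99]),np.percentile(q[:,1],[1,99]),len(q))
    if n=='side':
        cv2.imwrite(f'pics/{n}c3.png',cv2.resize(p['frame'][90:180,255:375,::-1],None,fx=6,fy=6,interpolation=cv2.INTER_CUBIC))
E
```

```text
[424.54939256  25.79978393 104.48993459] [-1.79935641e+02  6.91426208e-02 -8.58896844e-01] [ 0.3959568   0.4971198  -0.03506051]
scene strip [549.5, -290.6, 122.2, 45.7, -9.9, 45.2, 932] nest [550.5, -290.8, 158.0, 83.4, -9.9, 10.8, 864] roof [623.2, 288.5, 141.1, 78.8, 3.1, 57.2, 941] knob [516.8, 157.1, 12.7, 10.9, -10.2, 67.7, 44]
[556.18818115 694.11912598] [248.6395874  327.56704956] 969
side strip [549.1, -291.6, 118.4, 47.4, -10.1, 45.9, 1005] nest [551.0, -292.2, 155.6, 84.5, -9.2, 11.5, 912] roof [625.7, 288.0, 139.1, 78.8, 4.4, 57.5, 690] knob [518.9, 154.6, 11.8, 9.0, -6.5, 66.9, 41]
[556.6459967 693.7671814] [246.5428418  325.28243256] 724
```

View pics/sidec3.png

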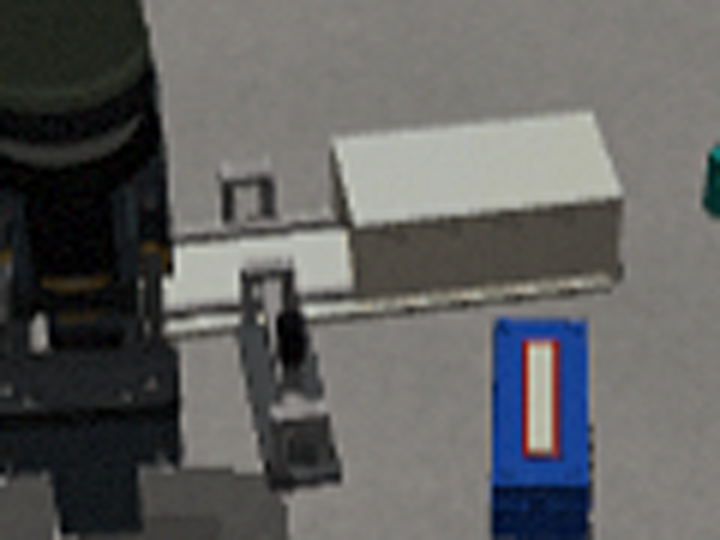

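Side crop: mouth edge at crop (332,140) to (352,225), knob at (290,335). The strip mould sits in the nest at the right height.

move_arm --plan '[[[0,0,-4],0,0.35],[[0,0,-3],0,0.35],[[0,0,-1.4],0,0.35],[[0,0,-0.8],0,0.35],[[0,0,0],0,0.35]]'

```text
time_s: 7.55
ee_pos: [427.3, 21.0, 11.4]
ee_rot: [180.0, 0.1, -1.3]
force: [0.2, -0.2, -1.0]
gripper_width: 59.3
gripper_force: 0.0
```

move_arm --plan '[[[0,0,0],0,1],[[0,0,0],0,1],[[0,0,0],0,1],[[0,0,0],0,1]]'

```text
time_s: 7.95
ee_pos: [428.1, 21.7, 12.8]
ee_rot: [180.0, -0.2, -1.2]
force: [0.7, -3.4, 4.2]
gripper_width: 45.6
gripper_force: 30.0
```

move_arm --plan '[[[0,0,1],0,1],[[0,0,3],0,1],[[0,0,3],0,1],[[0,0,0],0,1],[[0,0,0],0,1]]'

```text
time_s: 8.45
ee_pos: [426.5, 22.2, 82.2]
ee_rot: [-180.0, -0.0, -1.2]
force: [-1.1, -0.3, -3.2]
gripper_width: 46.2
gripper_force: 30.0
```

```bash
python3 - <<'E'
from h import *
s=env.state(); print(s['ee_pos'],s['ee_rot'],s['gripper_width'])
for n,(p,P) in look('scene','side').items():
    print(n,'disc',box(P,(440,22),72,95,125), box(P,(440,22),72,104,114))
    if n=='side':
        px=lambda x,y:(255+x/6-.42,90+y/6-.42)
        A,B,C,D=[w(p,*px(*q),58)[:2] for q in [(332,140),(352,225),(622,198),(595,113)]]
        print(np.round([A,B,C,D]))
        for a,b in [(A,D),(B,C)]: print('yaw',np.degrees(np.arctan2(*(b-a)[::-1])),np.linalg.norm(b-a))
        print('mouthmid',(A+B)/2,'backmid',(C+D)/2)
E
```

```text
[426.49184002  22.17252292  82.16230035] [-1.79993761e+02 -7.20608413e-03 -1.19032108e+00] 46.226117594467524
scene disc [455.7, 20.6, 84.9, 70.7, -4.1, 108.5, 588] [457.4, 23.4, 82.7, 67.6, 2.4, 108.6, 432]
side disc [441.2, 10.2, 125.0, 51.2, 13.7, 107.0, 344] [440.0, 14.2, 122.7, 50.5, 9.1, 107.8, 225]
[[554. 319.]
 [558. 247.]
 [697. 254.]
 [695. 327.]]
yaw 3.5465057860269935 141.2181921959227
yaw 2.9349561368889603 139.88015521876005
mouthmid [555.7498104  282.63289086] backmid [696.07202181 290.58176593]
```

move_arm --plan '[[[0,4.2,1],0,1],[[0,4.3,1],0,1],[[0,4.3,0],0,1],[[0,4.3,0],0,1],[[0,4.3,0],2.3,1]]'

```text
time_s: 9.05
ee_pos: [425.7, 237.2, 100.4]
ee_rot: [179.9, 0.2, 1.2]
force: [0.6, -0.5, -3.4]
gripper_width: 45.7
gripper_force: 30.0
```

move_arm --plan '[[[2,4.3,0],2.3,1],[[2.8,0,-1],0,1],[[0,0,-2],0,1],[[0,0,-1],0,1],[[0,0,0],0,1]]'

```text
time_s: 9.55
ee_pos: [472.4, 277.6, 59.0]
ee_rot: [179.8, 0.4, 3.4]
force: [-0.2, 0.7, -2.8]
gripper_width: 45.8
gripper_force: 30.0
```

```bash
python3 - <<'E'
from h import *
s=env.state(); print(s['ee_pos'],s['ee_rot'],s['gripper_width'])
n='scene';p,P=look(n)[n]
np.save(n+'4',P); cv2.imwrite(f'pics/{n}c4.png',cv2.resize(p['frame'][130:210,340:460,::-1],None,fx=6,fy=6,interpolation=cv2.INTER_CUBIC))
E
```

```text
[472.4335821  277.61572343  58.9662286 ] [179.80773211   0.40430642   3.39380704] 45.78642418487759
```

View pics/scenec4.png

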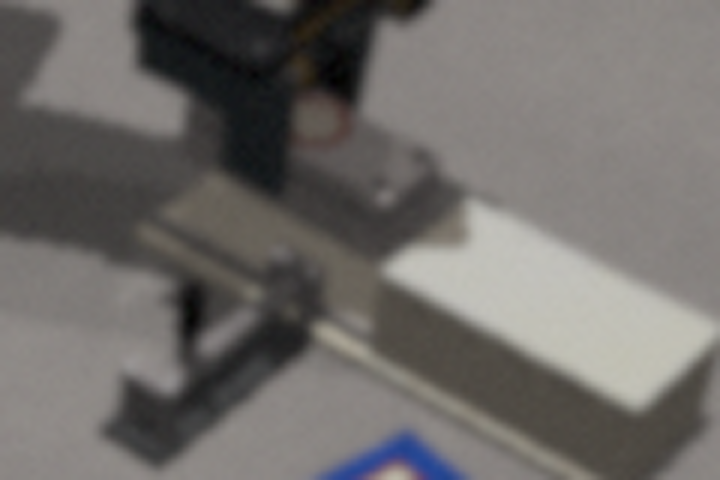

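The crop shows the held mould over the apron, with its front end near crop (430,200) short of the roof's mouth edge. Next I lower it gently.

move_arm --plan '[[[0,0,-1.5],0,1],[[0,0,-1],0,1],[[0,0,-0.5],0,1],[[0,0,0],0,1],[[0,0,-0.1],0,1]]'

```text
time_s: 10.1
ee_pos: [475.4, 279.2, 31.5]
ee_rot: [-180.0, -0.1, 3.4]
force: [-0.1, -0.2, -3.1]
gripper_width: 45.8
gripper_force: 30.0
```

move_arm --plan '[[[0,0,-0.2],0,1],[[0,0,-0.2],0,1],[[0,0,0],0,1]]'

```text
time_s: 10.4
ee_pos: [474.9, 278.9, 26.9]
ee_rot: [180.0, 0.0, 3.4]
force: [0.5, 0.1, -4.1]
gripper_width: 46.0
gripper_force: 30.0
```

move_arm --plan '[[[0,0,-0.2],0,1],[[0,0,-0.2],0,1],[[0,0,0],0,1]]'

```text
time_s: 10.7
ee_pos: [474.8, 278.9, 22.6]
ee_rot: [180.0, 0.0, 3.4]
force: [-0.0, -0.4, -2.7]
gripper_width: 45.5
gripper_force: 30.0
```

move_arm --plan '[[[0,0,-0.2],0,1],[[0,0,-0.1],0,1],[[0,0,0],0,1]]'

```text
time_s: 11.0
ee_pos: [474.9, 278.9, 19.8]
ee_rot: [180.0, 0.0, 3.4]
force: [-0.7, -0.2, -3.5]
gripper_width: 45.8
gripper_force: 30.0
```

move_arm --plan '[[[0,0,-0.1],0,1],[[0,0,0],0,1]]'

```text
time_s: 11.2
ee_pos: [475.1, 279.0, 19.0]
ee_rot: [180.0, -0.0, 3.4]
force: [-0.4, -0.2, -3.5]
gripper_width: 45.8
gripper_force: 30.0
```

move_arm --plan '[[[0,0,-0.1],0,1],[[0,0,0],0,1]]'

```text
time_s: 11.4
ee_pos: [475.1, 279.1, 18.8]
ee_rot: [-180.0, -0.0, 3.4]
force: [-2.4, -1.7, 4.3]
gripper_width: 45.7
gripper_force: 30.0
```

move_arm --plan '[[[0,0,0],0,0.42],[[0,0,0],0,0.37],[[0,0,1],0,0.37],[[0,0,2.5],0,0.37],[[0,0,2.5],0,0.37]]'

```text
time_s: 11.9
ee_pos: [475.0, 278.9, 78.9]
ee_rot: [180.0, 0.0, 3.4]
force: [0.3, 0.4, 0.1]
gripper_width: 57.1
gripper_force: 0.0
```

move_arm --plan '[[[-4,-0.2,0],0,1],[[-4,-0.3,0],0,1],[[0,0,0],0,1],[[0,0,-3],0,1],[[0,0,-2],0,1]]'

```text
time_s: 12.4
ee_pos: [395.8, 274.5, 28.1]
ee_rot: [-179.9, -0.1, 3.4]
force: [0.6, 0.3, -0.1]
gripper_width: 20.4
gripper_force: 0.0
```

```bash
python3 - <<'E'
from h import *
s=env.state(); print(s['ee_pos'],s['ee_rot'],s['gripper_width'],s['force'])
o=look('scene','side')
for n,(p,P) in o.items():
    print(n,'disc',box(P,(488,280),66,40,50),box(P,(488,280),66,43,50))
p=o['side'][0]
cv2.imwrite(f'pics/sidec5.png',cv2.resize(p['frame'][90:180,225:345,::-1],None,fx=6,fy=6,interpolation=cv2.INTER_CUBIC))
E
```

```text
[395.79996358 274.52240424  28.10995035] [-1.79937195e+02 -1.29086150e-01  3.42370534e+00] 20.38462849762375 [ 0.63943214  0.32673307 -0.05278955]
scene disc [486.4, 284.0, 119.2, 56.3, 5.1, 45.3, 454] [486.9, 280.4, 118.8, 45.7, 3.3, 45.4, 410]
side disc [491.1, 285.4, 115.4, 82.1, -9.8, 45.5, 409] [487.9, 279.5, 118.7, 45.4, 3.4, 45.8, 352]
```

View pics/sidec5.png

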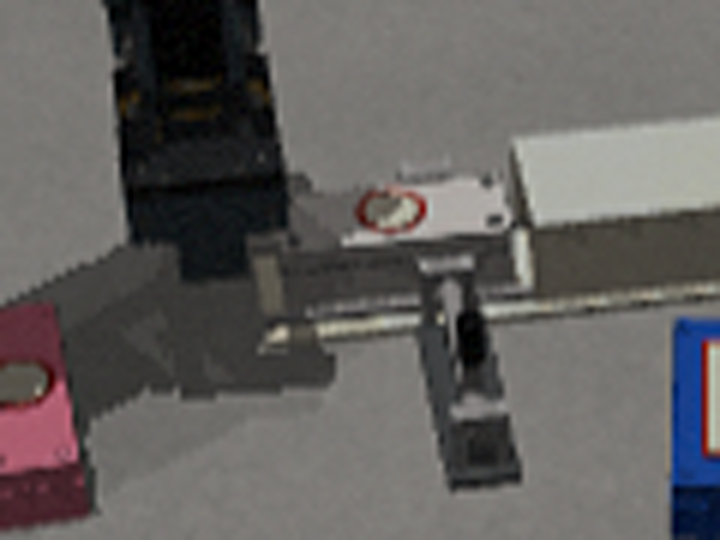

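The mould lies level on the apron, with its disc tag at crop (390,210), between the rails and short of the mouth. The gripper is behind it at (210,250).

move_arm --plan '[[[0,0,-1.1],0,1],[[0.5,0,0],0,1],[[0.5,0.1,0],0,1],[[0.3,0,0],0,1],[[0.3,0,0],0,1]]'

```text
time_s: 13.0
ee_pos: [410.7, 275.0, 17.4]
ee_rot: [180.0, 0.1, 3.4]
force: [-4.6, 0.3, 3.2]
gripper_width: 0.1
gripper_force: 2.2
```

move_arm --plan '[[[0.3,0,0],0,1],[[0.5,0.1,0],0,1],[[0.5,0,0],0,1],[[0.5,0,0],0,1],[[0.5,0.1,0],0,1]]'

```text
time_s: 13.5
ee_pos: [434.1, 276.8, 17.0]
ee_rot: [180.0, 0.0, 3.4]
force: [-4.7, -0.1, 3.4]
gripper_width: 0.4
gripper_force: 2.2
```

move_arm --plan '[[[0.5,0,0],0,1],[[0.5,0,0],0,1],[[0.5,0.1,0],0,1],[[0.5,0,0],0,1],[[0.5,0,0],0,1]]'

```text
time_s: 14.0
ee_pos: [459.6, 278.1, 16.9]
ee_rot: [-180.0, -0.0, 3.4]
force: [-3.7, 0.3, 1.6]
gripper_width: 0.4
gripper_force: 1.8
```

move_arm --plan '[[[0.5,0.1,0],0,1],[[0.5,0,0],0,1],[[0.5,0,0],0,1],[[0.5,0.1,0],0,1],[[0.3,0,0],0,1]]'

```text
time_s: 14.5
ee_pos: [482.9, 280.2, 16.9]
ee_rot: [-180.0, -0.0, 3.4]
force: [-3.5, 0.3, 2.8]
gripper_width: 0.3
gripper_force: 1.7
```

move_arm --plan '[[[0.3,0,0],0,1],[[0.2,0,0],0,1],[[0.1,0,0],0,1],[[0.1,0,0],0,1],[[0.1,0,0],0,1]]'

```text
time_s: 15.0
ee_pos: [490.0, 280.0, 17.0]
ee_rot: [180.0, -0.0, 3.4]
force: [-2.2, 0.2, -0.7]
gripper_width: 0.4
gripper_force: 1.2
```

move_arm --plan '[[[0.2,0,0],0,1],[[0.2,0,0],0,1],[[0.1,0,0],0,1]]'

```text
time_s: 15.3
ee_pos: [495.4, 280.1, 16.9]
ee_rot: [180.0, -0.0, 3.4]
force: [-2.6, -0.8, 0.1]
gripper_width: 0.5
gripper_force: 1.3
```

move_arm --plan '[[[0.1,0,0],0,1],[[0.1,0,0],0,1],[[0.1,0.1,0],0,1]]'

```text
time_s: 15.6
ee_pos: [498.0, 280.8, 17.0]
ee_rot: [180.0, 0.0, 3.4]
force: [-2.2, -1.8, 0.2]
gripper_width: 0.5
gripper_force: 1.1
```

move_arm --plan '[[[0.1,0,0],0,1],[[0.1,0,0],0,1],[[0.1,0,0],0,1]]'

```text
time_s: 15.9
ee_pos: [501.1, 281.0, 16.9]
ee_rot: [180.0, 0.0, 3.4]
force: [-1.9, -0.9, 0.3]
gripper_width: 0.3
gripper_force: 1.1
```

move_arm --plan '[[[0.1,0,0],0,1],[[0.1,0,0],0,1],[[0.1,0,0],0,1]]'

```text
time_s: 16.2
ee_pos: [504.2, 281.0, 17.0]
ee_rot: [180.0, -0.0, 3.4]
force: [-1.7, 0.3, -0.1]
gripper_width: 0.6
gripper_force: 1.0
```

move_arm --plan '[[[0.1,0,0],0,1],[[0.1,0,0],0,1],[[0.1,0,0],0,1]]'

```text
time_s: 16.5
ee_pos: [507.1, 281.0, 17.0]
ee_rot: [180.0, -0.0, 3.4]
force: [-2.1, -0.7, -0.6]
gripper_width: 0.1
gripper_force: 0.9
```

move_arm --plan '[[[0.1,0,0],0,1],[[0.1,0,0],0,1],[[0.1,0.1,0],0,1]]'

```text
time_s: 16.8
ee_pos: [509.9, 281.7, 16.9]
ee_rot: [180.0, 0.0, 3.4]
force: [-2.5, -2.1, 1.4]
gripper_width: 0.5
gripper_force: 1.5
```

move_arm --plan '[[[0.1,0,0],0,1],[[0.1,0,0],0,1],[[0.1,0,0],0,1]]'

```text
time_s: 17.1
ee_pos: [511.2, 281.6, 17.0]
ee_rot: [179.9, 0.2, 3.4]
force: [-7.4, -0.3, 4.3]
gripper_width: 0.4
gripper_force: 4.0
```

move_arm --plan '[[[0.1,0,0],0,1],[[0.1,0,0],0,1]]'

```text
time_s: 17.3
ee_pos: [512.0, 281.4, 17.0]
ee_rot: [179.9, 0.4, 3.4]
force: [-11.4, -0.5, 6.0]
gripper_width: 0.6
gripper_force: 5.4
```

move_arm --plan '[[[0.1,0,0],0,1],[[0,0,0],0,1],[[0,0,0],0,1]]'

```text
time_s: 17.6
ee_pos: [512.5, 281.3, 17.0]
ee_rot: [179.9, 0.4, 3.4]
force: [-11.0, -0.5, 7.3]
gripper_width: 0.6
gripper_force: 5.4
```

```bash
python3 - <<'E'
from h import *
s=env.state(); print(s['ee_pos'],s['force'])
o=look('scene','side')
for n,(p,P) in o.items():
    q=P[(P[...,2]>41)&(P[...,2]<50)&(abs(P[...,0]-540)<40)&(abs(P[...,1]-283)<30)]; print(n,len(q),np.percentile(q[:,0],[1,50,99]).round() if len(q) else '')
a,b=o['scene'][0]['frame'][130:200,370:440],o['side'][0]['frame'][95:165,270:340]
cv2.imwrite('pics/push.png',cv2.resize(np.hstack([a,b])[:,:,::-1],None,fx=5.6,fy=5.6,interpolation=cv2.INTER_CUBIC))
E
```

```text
[512.49196374 281.29047071  17.04622289] [-11.02681847  -0.5035917    7.30745898]
scene 92 [516. 535. 550.]
side 15 [533. 544. 557.]
```

View pics/push.png

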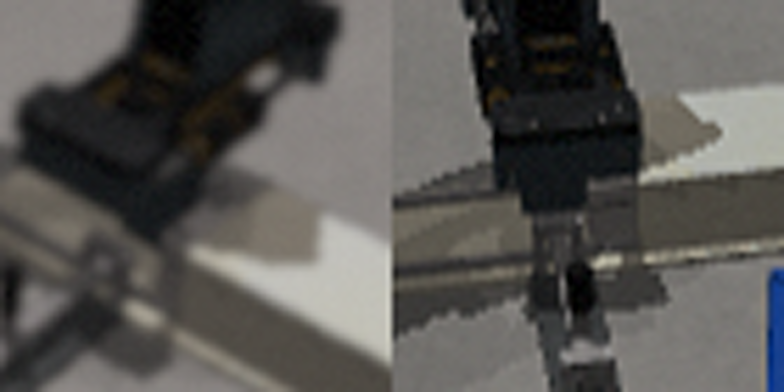

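The images show the closed fingers between the staple and the guide, with the mould's tail just outside the mouth. I'll press a little further, hold, then back off.

move_arm --plan '[[[0.1,0,0],0,1],[[0.1,0,0],0,1],[[0,0,0],0,1],[[0,0,0],0,1]]'

```text
time_s: 18.1
ee_pos: [513.3, 281.1, 17.0]
ee_rot: [179.9, 0.5, 3.4]
force: [-13.7, -0.3, 8.7]
gripper_width: 0.4
gripper_force: 6.8
```

move_arm --plan '[[[-0.3,0,0],0,1],[[-0.3,0,0],0,1],[[-0.5,0,0],0,1],[[-1,0,0],0,1],[[-1,-0.1,0],0,1]]'

```text
time_s: 18.6
ee_pos: [487.0, 281.3, 17.2]
ee_rot: [-180.0, -0.1, 3.4]
force: [0.1, -0.7, -0.2]
gripper_width: 0.5
gripper_force: 0.0
```

move_arm --plan '[[[0,0,3],0,1],[[0,0,5],0,1],[[0,0,2],0,0.5],[[1,-4,0],0,0.5],[[1.2,-4.2,0],0,0.5]]'

```text
time_s: 19.1
ee_pos: [509.1, 199.4, 118.2]
ee_rot: [-180.0, -0.2, 3.6]
force: [-0.1, -0.4, 0.1]
gripper_width: 21.4
gripper_force: 0.0
```

move_arm --plan '[[[0.9,-4.2,0],0,0.5],[[0,0,0],0,0.5],[[0,0,0],0,0.5]]'

```text
time_s: 19.4
ee_pos: [517.8, 156.6, 117.1]
ee_rot: [-180.0, -0.0, 3.3]
force: [0.4, -0.7, 0.1]
gripper_width: 44.6
gripper_force: 0.0
```

```bash
python3 - <<'E'
from h import *
s=env.state(); print(s['ee_pos'],s['ee_rot'],s['gripper_width'],s['force'])
o=look('scene','side')
for n,(p,P) in o.items():
    print(n,'knob',box(P,(518,156),22,50,85))
    q=P[(P[...,2]>41)&(P[...,2]<50)&(abs(P[...,0]-540)<40)&(abs(P[...,1]-283)<30)]; print(n,len(q),np.percentile(q[:,0],[2,50,98]).round() if len(q) else '')
a,b=o['scene'][0]['frame'][130:200,360:430],o['side'][0]['frame'][95:165,270:340]
cv2.imwrite('pics/knob.png',cv2.resize(np.hstack([a,b])[:,:,::-1],None,fx=5.6,fy=5.6,interpolation=cv2.INTER_CUBIC))
E
```

```text
[517.83569989 156.57922774 117.09196358] [-1.79970446e+02 -2.29028454e-02  3.28217227e+00] 44.5936719916286 [ 0.43890787 -0.66897005  0.13712659]
scene knob [517.4, 156.9, 15.0, 10.9, -25.5, 68.0, 44]
scene 72 [527. 537. 548.]
side knob [519.0, 154.2, 12.3, 7.7, 2.4, 67.2, 42]
side 8 [549. 553. 558.]
```

View pics/knob.png

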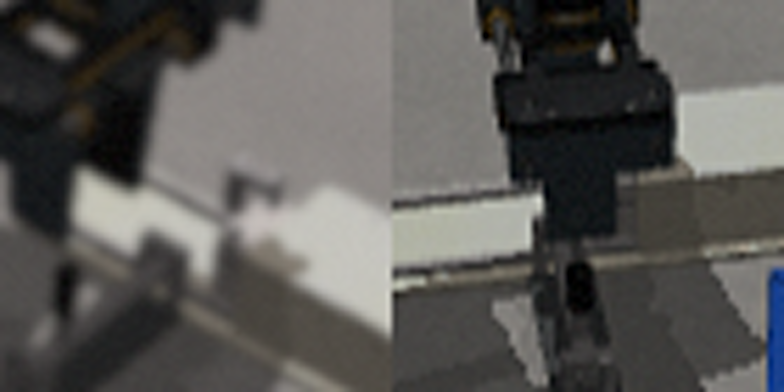

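The knob stands at (517.5,156), directly below the open fingers. The mould's tail sits about 30 mm outside the mouth, clear of the bolt.

move_arm --plan '[[[0,0,-2],0,0.5],[[0,0,-2],0,0.5],[[0,0,-1.5],0,0.5],[[0,0,-0.9],0,0.5],[[0,0,0],0,0.5]]'

```text
time_s: 20.0
ee_pos: [516.9, 157.9, 51.8]
ee_rot: [180.0, 0.1, 3.5]
force: [-0.5, 0.2, 0.1]
gripper_width: 46.0
gripper_force: 0.0
```

move_arm --plan '[[[0,0,0],0,1],[[0,0,0],0,1],[[0,0,0],0,1],[[0,0,0],0,1],[[0,0,0],0,1]]' --squeeze 15

```text
time_s: 20.5
ee_pos: [518.4, 156.8, 53.5]
ee_rot: [180.0, -0.1, 3.4]
force: [-0.4, -1.9, 1.8]
gripper_width: 12.2
gripper_force: 15.0
```

move_arm --plan '[[[0,0.5,0],0,1],[[-0.1,1,0],0,1],[[0,1,0],0,1],[[-0.1,1,0],0,1],[[-0.1,1,0],0,1]]'

```text
time_s: 21.0
ee_pos: [515.3, 203.0, 53.4]
ee_rot: [180.0, -0.1, 3.4]
force: [0.2, -2.6, 5.1]
gripper_width: 12.5
gripper_force: 15.0
```

move_arm --plan '[[[0,1,0],0,1],[[-0.1,0.8,0],0,1],[[0,0.3,0],0,1],[[0,0.3,0],0,1],[[0,0,0],0,1]]'

```text
time_s: 21.5
ee_pos: [513.7, 227.6, 53.4]
ee_rot: [-179.9, 0.0, 3.4]
force: [-1.5, 0.0, 6.2]
gripper_width: 12.3
gripper_force: 15.0
```

move_arm --plan '[[[0,0.2,0],0,1],[[0,0.2,0],0,1],[[0,0,0],0,1]]'

```text
time_s: 21.8
ee_pos: [513.5, 231.2, 53.4]
ee_rot: [-180.0, 0.0, 3.4]
force: [-1.5, -0.4, 7.0]
gripper_width: 12.4
gripper_force: 15.0
```

move_arm --plan '[[[0,0.2,0],0,1],[[0,0.1,0],0,1],[[0,0,0],0,1]]'

```text
time_s: 22.1
ee_pos: [513.4, 231.4, 53.4]
ee_rot: [179.7, 0.1, 3.5]
force: [-1.8, -10.7, 8.8]
gripper_width: 12.6
gripper_force: 15.0
```

move_arm --plan '[[[0,0.2,0],0,1],[[0,0,0],0,1],[[0,0,0],0,1]]'

```text
time_s: 22.4
ee_pos: [513.4, 231.5, 53.3]
ee_rot: [179.6, 0.1, 3.6]
force: [0.1, -17.1, 9.7]
gripper_width: 12.5
gripper_force: 15.0
```

move_arm --plan '[[[0,-0.3,0],0,1],[[0,0,0],0,0.7],[[0,0,0],0,0.7],[[0,0,2],0,0.7],[[0,0,4],0,0.7]]'

```text
time_s: 22.9
ee_pos: [511.5, 232.1, 110.2]
ee_rot: [179.9, 0.4, 3.4]
force: [0.2, 1.0, -0.4]
gripper_width: 27.2
gripper_force: 0.0
```

move_arm --plan '[[[-1,-3,4],0,0.7],[[-2,-5,3],0,0.7],[[-2,-5,0],0,0.7],[[-2,-5,0],0,0.7],[[0,0,0],0,0.7]]'

```text
time_s: 23.4
ee_pos: [448.2, 66.0, 176.4]
ee_rot: [179.9, 0.1, 3.1]
force: [0.3, 0.3, -0.1]
gripper_width: 27.2
gripper_force: 0.0
```

```bash
python3 - <<'E'
from h import *
s=env.state(); print(s['ee_pos'],s['gripper_width'],s['force'])
o=look('scene','side')
for n,(p,P) in o.items():
    print(n,'knob',box(P,(515,232),22,60,85),'strip',box(P,(551,-292),75,38,55),'nest',box(P,(551,-292),105,8,16))
    q=P[(P[...,2]>41)&(P[...,2]<50)&(abs(P[...,0]-540)<40)&(abs(P[...,1]-283)<30)]; print(n,len(q),np.percentile(q[:,0],[2,50,98]).round() if len(q) else '')
a,b=o['scene'][0]['frame'][130:200,360:430],o['side'][0]['frame'][95:165,270:340]
cv2.imwrite('pics/end.png',cv2.resize(np.hstack([a,b])[:,:,::-1],None,fx=5.6,fy=5.6,interpolation=cv2.INTER_CUBIC))
E
```

```text
[448.15936582  66.04602851 176.41427381] 27.23382388940488 [ 0.31278771  0.32283132 -0.05503743]
scene knob [510.8, 233.0, 14.3, 8.8, -23.4, 71.7, 26] strip [549.6, -290.4, 121.6, 46.1, -10.1, 45.1, 933] nest [551.2, -291.1, 156.8, 83.0, -9.7, 10.8, 871]
scene 70 [528. 539. 548.]
side knob [514.1, 229.2, 12.0, 8.9, 6.6, 72.0, 27] strip [548.8, -291.7, 118.4, 48.2, -9.0, 46.0, 1002] nest [550.7, -293.0, 155.5, 84.5, -10.2, 11.6, 914]
side 94 [530. 545. 558.]
```

View pics/end.png

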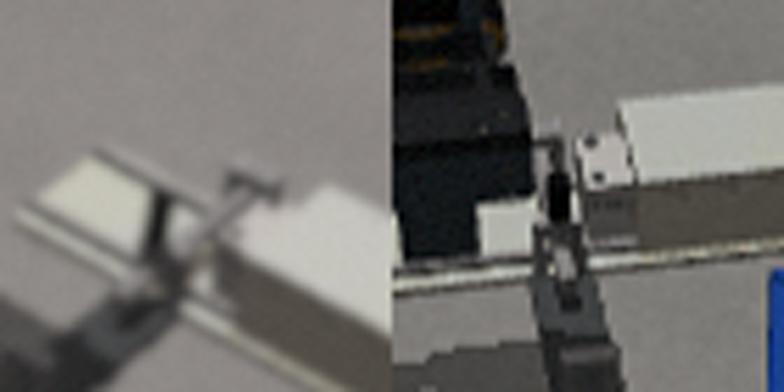

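The images show the bolt rod across the apron and into the staple, with the mould's tail sticking out behind it. The strip mould is centred in the nest.

```bash
python3 -c "
from workcell import env
print(env.job_done())"
```

```text
the job is handed in; nothing more can be done
None
```

The job is handed in at about 23 s: the strip-tagged mould lies flat in the nest, and the round-tagged one was pressed onto the hidden stop with the bolt home behind it; no verdict was returned.

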